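# Start and close a screw plug without crossing its threads

## Robot

A 7-joint arm with a two-finger parallel gripper is mounted at the origin on a cart in front of the work surface, level with it; the furniture and walls round the work are solid. World frame = base frame: x ahead of the robot, y to its left, z up, the work surface at z = 0. Lengths are in m, angles in rad, forces in N, time in s.
With the tool pointing down it reaches from about 0.4 to 0.85 m from the base axis. Payload 4.5 kg.
Tool frame: the origin (TCP) lies midway between the tips of the shut fingers; the grasp point (between the pads) lies 19 mm behind it; z points along the fingers, y is the line along which they close (so a half turn about z gives the same grasp; the last joint's range is limited). The gripper opens to 88 mm and grips with 3 to 60 N. Pads are 18 mm wide; open, the fingers measure 123 mm over their backs; the gripper's body (75 mm by 187 mm) begins 45 mm behind the grasp point.
Start: joints at [1.203, 0.689, -0.195, 1.565, 0.157, 0.902, -0.215], TCP at [0.244, -0.575, 0.239] pointing down, gripper open.
Joint ranges: [-3.01, 3.01], [-0.46, 2.08], [-1.47, 1.51], [0.13, 2.56], [-1, 4.14], [0.04, 2.09], [-2.66, 2.66]. Speed limits (rad/s): [2.57, 2.57, 3.14, 3.14, 3.14, 3.14, 3.14].

## Interface

Orientations are given as a unit quaternion [x, y, z, w].
In Python, from plant import r, eyes, finish_job gives the robot as it stands. The module is installed in compiled form; this text tells all that it offers.
- The arm moves only by the tool move_arm, never from a script. Its argument "motion" is a list of rows, each a list of 7 numbers: the shift along the tool's x, y, z in mm, then the turn, a rotation vector about the tool's x, y, z in degrees, then the closure, from 0 (fully open) to 1 (shut). A call has 1 to 5 rows; each row is the pose to reach, as a shift and turn from the pose commanded when the call began, along the tool's axes at that moment; what a row does not reach only later rows make up. A row lasts 1/8 s, in which the tool goes at most 62.5 mm and 10.7 degrees, less where a joint would pass 70% of its speed; a pose out of reach is approached as far as the arm can. A call with a gripper value outside its range is refused whole. The fingers move at their own pace and stop on an object; "newtons" is the grip in N (left out, the last holds). Time passes only in rows, so rows that repeat a pose let the fingers close. It gives the time, the measured TCP pose, the force, the opening and the grip force at its end, in the units of the state.
- r.get_state(): the state, without advancing time (a new reading comes with each control period).
- eyes.snapshot(name): name is "side" or "top"; returns a dict with "frame" (420x560x3 uint8, red, green, blue), "z_map" (420x560 float32, m along the optical axis (not along the pixel's ray), 0 where there is no reading), "intrinsics" (3x3 intrinsics, pixels), "world_to_cam" (4x4, takes a point from world to camera coordinates). Camera axes: x right, y down, z forward; pixel columns grow to the right and rows downward; lengths in m; the calibration is good to about 2 mm. A picture is of the moment at which its call begins.
- finish_job(): hands the job in; it is judged then, once.
The state is a dict: "clock": time; "q": joint angles; "qd": joint speeds; "joint_torque": joint torques, N m; "tool_pos": TCP position; "eef_rot": TCP orientation; "contact_force": force on the tool from outside, world axes, zero at the start; "moment": the same for the moment, N m; "opening": opening from 0.0 (shut) to 1.0 (fully open); "finger_force": force on a finger pad.
Only numpy, scipy, OpenCV 4.12 (cv2) and the standard library are available. Lean on these libraries where they do the work, as an engineer would, in place of code of your own. Each camera call takes 0.05 s, during which the arm holds its last target. There are 200 camera calls.

## Task

Take the plug with the orange grip bar from its grey stand and close the steel vessel with it: set it in the mouth, feel for a gap in the ring until it drops in, and screw it clockwise by hand feel until it is fully home with its flange down on the ring. If it binds early with the flange still standing up, the threads are crossed: stop at once without forcing it, back it off, lift it and start again a quarter turn away. Leave the plug closed and let go, and do not disturb the two jars and the dish standing nearby.

Things in the scene. Friction and masses are not known exactly. Their poses are not given: they have to be found in the camera images.
- plug: Loose upright plug, 160 g. Origin: bottom centre of its nose, z up. Steel nose 38.2 mm in diameter, tapering to 25 mm over the lowest 8 mm; flange 55 mm in diameter at z = 42 to 47 mm; orange grip bar at z = 47 to 79 mm, 46 mm long along x, 14 mm thick along y: grip it across the 14 mm.
- plug_pins (a point): Centre of the plug's two round cross pins (its thread lugs), 5 mm thick, on the plug's axis 26.5 mm above the plug's origin. The pins point out along the plug's +x and -x, in line with the grip bar, to 25 mm from the axis; their undersides are 24 mm above the plug's origin.
- plug_grip (a point): Point on the plug's axis inside the grip bar, 68 mm above the plug's origin and 21 mm above the top of the flange. Same axes as the plug.
- vessel: Steel vessel on a square 112 mm base plate, fixed to the bench. Origin: centre of the underside, z up. Outside diameter 74 mm (78 mm at the foot), mouth 85 mm up. More than 25 N between plug and vessel (its ring included) spoils the threads. The vessel's yaw tells nothing of where the gaps of its ring stand.
- vessel_mouth (a point): Centre of the mouth, level with the top of the brass ring in it (bore 40 mm wide and 34 mm deep, outside diameter 59 mm). The ring floats on springs: it yields down after about 1.5 N, then 1 mm per 1.5 N, at most 7 mm, and twists 1 degree per 0.035 N m. With the pins on top of the ring the plug's origin is 24 mm below this point, its flange 18 mm above the ring.
- vessel_drop (a point): On the axis, 35.5 mm below the mouth: here the plug's origin is once its pins have dropped (11.5 mm) into gaps; flange 6.5 mm above the ring. The ring has four gaps, 32 degrees wide, 90 degrees apart, at an angle that differs each time; the pins drop if within 9 degrees of a gap's middle. To leave a gap turn back to it and lift 12 mm or more.
- vessel_home (a point): On the axis, 41 mm below the mouth: here the plug's origin is when home (flange 1 mm above the ring). Only one pair of facing gaps are the right start: clockwise from above the pins sink 0.09 mm a degree to a stop 53 to 72 degrees on. The other two look the same but are the wrong start (crossed): the plug turns just 6 to 25 degrees, hardly sinking, and binds hard.
- stand: Grey plastic ring stand that carries the plug at the start, fixed to the bench, 80 mm in diameter, 34 mm high, opening 40 mm. Origin: centre of its underside. The plug hangs in it by its pins, the plug's origin 10 mm above the stand's origin.
- jar_red: Bystander: small clear sample jar with a red cap, 38 mm in diameter, 50 mm high, loose. Origin at the centre of its underside.
- jar_black: Bystander: clear sample jar with a black cap, 44 mm in diameter, 57 mm high, loose. Origin at the centre of its underside.
- dish: Bystander: shallow clear petri dish, 60 mm in diameter, 13 mm high, loose. Origin at the centre of its underside.
Not all that is in view belongs to the job. There is more than one size of the plug; the one meant has the size given above. Of the things shaped like the stand, the grey one is meant.

How it is judged:
On the way, in this order (a step that is already met when the one before it is completed fails the run):
1. the plug is lifted clear of its stand (z of plug in the frame of stand above 0.045 m), for 0.2 s.
2. the plug stands in the vessel's mouth, its nose in the ring (z of plug in the frame of vessel_mouth below -0.018 m and horizontal distance between plug and vessel_mouth below 0.005 m), for 0.1 s.
At the end, for the whole second after the job is handed in: The plug is screwed home in the vessel: its origin at least 39.2 mm below the mouth (flange within about 3 mm of the ring; home is 41 mm), within 4 mm of the mouth's axis, upright within 0.08 rad, at rest and released; jars and dish within 20 mm of where they stood (z of plug in the frame of vessel_mouth below -0.0392 m and horizontal distance between plug and vessel_mouth below 0.004 m and angle between plug's own z axis and vertical below 0.08 rad and linear speed of plug below 0.02 m/s and distance of each of jar_red, jar_black, dish from where it was at the start of the episode below 0.02 m); the robot touches nothing.
It fails at once if the plug is forced against the vessel (more than 25 N) (contact force between plug and vessel above 25 N).
It fails at once if the plug is tipped over or dropped on its side (angle between plug's own z axis and vertical above 0.6 rad).
It fails at once if a jar or the dish is pushed away (distance of any of jar_red, jar_black, dish from where it was at the start of the episode above 0.02 m).
It also fails if it takes over 72 s, if anything falls off the work surface, if the arm or the gripper's body presses on something with over 40 N, if the wrist force passes 120 N, or if a joint passes its speed limit or range.

## Working session

There is one attempt and no reset: what is moved stays moved. The work goes in short steps, Python scripts to look and compute and a tool call to move; the robot and the scene stay as the last step left them, time stands still between calls to the robot, and variables do not carry over. Pictures are saved under pics/ and viewed, at most 10 in all, crops included, and the job is handed in when it is done.

Besides the shell and the picture viewer there is one more tool, called after "Call:" in YAML: its name, and indented under it one key for each argument. move_arm: Moves the arm, as the interface text tells. Its arguments: {"type":"object","properties":{"motion":{"type":"array","items":{"type":"array","items":{"type":"number"}}},"newtons":{"type":"number"}},"required":["motion"]}

```bash
mkdir -p pics; cat > h.py <<'E'
import numpy as np, cv2
from plant import r, eyes, finish_job
def snap(n,save=None):
    s=eyes.snapshot(n)
    np.savez(f'{n}.npz',**s)
    if save: cv2.imwrite(f'pics/{save}.png',s['frame'][:,:,::-1])
    return s
def cloud(s):
    z=s['z_map'];K=s['intrinsics'];v,u=np.mgrid[:z.shape[0],:z.shape[1]]
    p=np.stack([(u-K[0,2])/K[0,0]*z,(v-K[1,2])/K[1,1]*z,z,np.ones_like(z)],-1)
    w=p@np.linalg.inv(s['world_to_cam']).T
    w[z<=0]=np.nan
    return w[...,:3]
E
python3 - <<'E'
from h import *
st=r.get_state();print({k:np.round(v,3) for k,v in st.items()})
a=snap('top');b=snap('side')
cv2.imwrite('pics/top1.png',cv2.resize(a['frame'][:,:,::-1],(800,600)))
cv2.imwrite('pics/side1.png',cv2.resize(b['frame'][:,:,::-1],(800,600)))
for s in(a,b):
    print(np.linalg.inv(s['world_to_cam'])[:3].round(3))
E
```

```text
{'clock': np.float64(0.0), 'q': array([ 1.203,  0.69 , -0.195,  1.566,  0.157,  0.902, -0.215]), 'qd': array([ 0.001, -0.   , -0.001, -0.   , -0.   , -0.   , -0.   ]), 'joint_torque': array([-1.0000e-03, -5.2756e+01, -1.2670e+00, -1.5343e+01, -5.3000e-02,
        7.0000e-03,  0.0000e+00]), 'tool_pos': array([ 0.244, -0.575,  0.238]), 'eef_rot': array([ 0.98 ,  0.2  , -0.   , -0.001]), 'contact_force': array([-0.705,  0.363, -0.011]), 'moment': array([ 0.066, -0.009,  0.057]), 'finger_force': np.float64(0.0), 'opening': np.float64(0.999)}
[[-0.026 -0.997  0.079  0.459]
 [-1.     0.026 -0.008  0.176]
 [ 0.006 -0.079 -0.997  1.167]]
[[ 0.901 -0.258  0.349  0.223]
 [-0.433 -0.528  0.73  -0.481]
 [-0.004 -0.809 -0.588  0.608]]
```

View pics/top1.png

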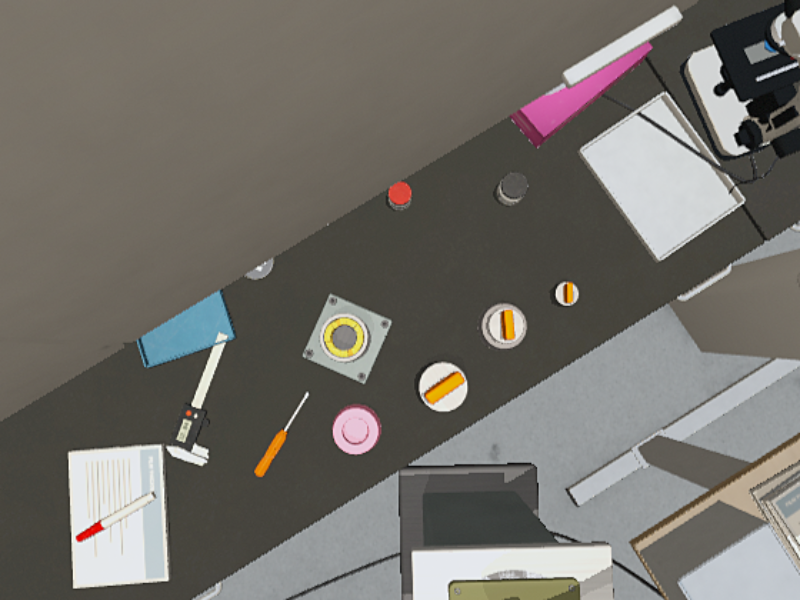

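View pics/side1.png

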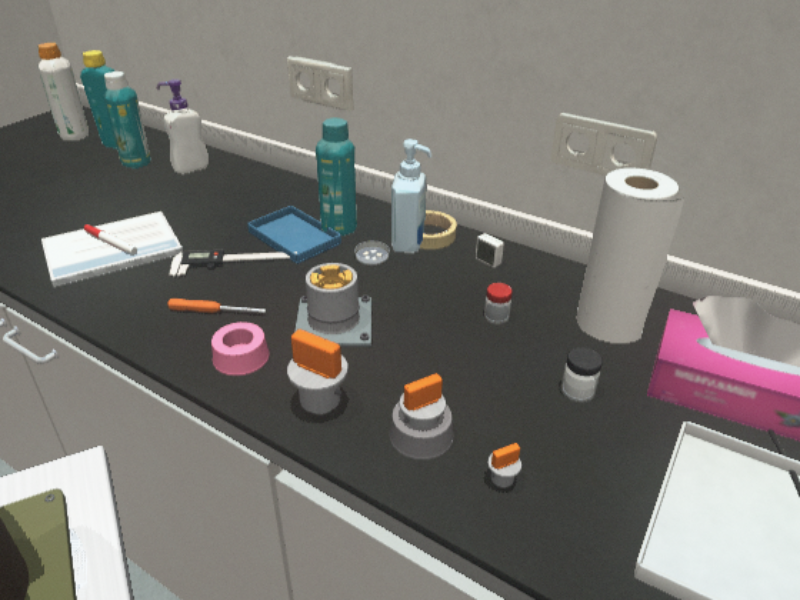

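Top view: three orange-barred plugs, at (443,387) big, (507,324) on the grey ring stand, and (567,293) small. The pink ring at (356,430) is not the stand. The plug at (507,324) should be the one meant, since it hangs in the grey stand; I'll check its size. Vessel is at (345,338), red jar (400,195), black jar (512,188), dish (258,265).

```bash
python3 - <<'E'
from h import *
a=dict(np.load('top.npz'));b=dict(np.load('side.npz'))
A=cloud(a);B=cloud(b)
def hsv(s): return cv2.cvtColor(s['frame'],cv2.COLOR_RGB2HSV)
for nm,s,P in(('top',a,A),('side',b,B)):
    h=hsv(s);m=((h[...,0]>5)&(h[...,0]<18)&(h[...,1]>180)&(h[...,2]>120)&(P[...,2]>.02)).astype(np.uint8)
    n,l,st,c=cv2.connectedComponentsWithStats(m)
    for i in range(1,n):
        if st[i,4]<15: continue
        p=P[l==i]; zt=np.nanpercentile(p[:,2],90)
        t=p[p[:,2]>zt-.004]
        rc=cv2.minAreaRect((t[:,:2]*1000).astype(np.float32))
        print(nm,c[i].round(),st[i,4],'z',zt.round(4),'rect',np.round(rc[0],1),np.round(rc[1],1),round(rc[2],1))
# white flange discs / ring / stand in top
def fit(nm,P,cx,cy,rad,zl,zh):
    d=np.hypot(P[...,0]-cx,P[...,1]-cy)
    m=(d<rad)&(P[...,2]>zl)&(P[...,2]<zh);p=P[m]
    if len(p)<8:print(nm,'few');return
    (c,rr)=cv2.minEnclosingCircle((p[:,:2]*1000).astype(np.float32))
    print(nm,len(p),'c',np.round(c,1),'r',round(rr,1),'z',np.median(p[:,2]).round(4))
pc=A[227,355];vc=A[237,241];print(pc,vc)
for P,n in((A,'top'),(B,'side')):
    fit(n+' flange',P,pc[0],pc[1],.05,.048,.062)
    fit(n+' stand',P,pc[0],pc[1],.055,.029,.038)
    fit(n+' vesselTop',P,vc[0],vc[1],.055,.08,.1)
    fit(n+' base',P,vc[0],vc[1],.09,.004,.02)
for n,(u,v) in dict(red=(400,195),black=(512,188),dish=(258,265)).items():
    print(n,A[int(v*.7),int(u*.7)])
big=cv2.resize(a['frame'][190:300,195:420,::-1],None,fx=3.5,fy=3.5,interpolation=cv2.INTER_CUBIC)
cv2.imwrite('pics/crop1.png',big);print(big.shape)
E
```

```text
top [308. 270.] 72 z 0.1101 rect [410.3 106.6] [18.  60.6] 34.5
side [221. 247.] 697 z 0.1084 rect [408.7 102.1] [15.7 61. ] 34.1
side [296. 274.] 470 z 0.0879 rect [500.7   3. ] [44.9 14.7] 3.8
side [354. 319.] 224 z 0.0543 rect [549.8 -99. ] [ 9.5 30.2] 85.5
[0.50160505 0.00810265 0.09112737] [0.4880185  0.25727075 0.03467704]
top flange 303 c [501.2   5. ] r 27.4 z 0.0565
top stand 302 c [501.5   5.1] r 36.3 z 0.0344
top vesselTop 507 c [488.9 255.4] r 36.7 z 0.0855
top base 1576 c [488.2 257.3] r 89.7 z 0.0104
side flange 381 c [500.9   3. ] r 27.7 z 0.0559
side stand 583 c [501.1   2.3] r 36.4 z 0.0337
side vesselTop 454 c [488.1 254.2] r 38.4 z 0.0845
side base 862 c [488.9 253.7] r 77.3 z 0.0103
red [nan nan nan]
black [ 0.71896377 -0.01237361  0.05591985]
dish [0.53079793 0.27930542 0.62749782]
(385, 788, 3)
```

View pics/crop1.png

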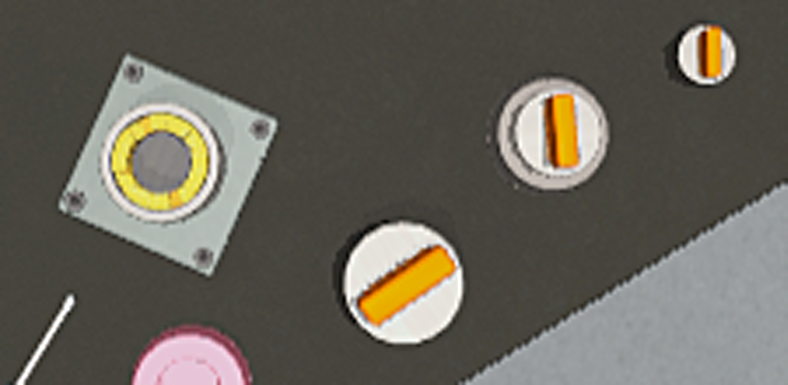

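The crop shows the right-hand plug at (563,130) in the grey ring: flange r 27.5 mm and bar 45x15 mm with its top at z 0.089, all as specified. The big one (405,283) has a 61 mm bar and the small one (707,53) a 30 mm bar. Next, the ring gaps and the overhead clearance.

```bash
python3 - <<'E'
from h import *
a=dict(np.load('top.npz'));b=dict(np.load('side.npz'))
A=cloud(a);B=cloud(b)
for (u,v) in [(250,262),(150,310),(50,360),(350,200),(450,140),(250,200),(250,100),(100,200)]: print((u,v),A[int(v*.7),int(u*.7)].round(3))
out=[]
for s in(a,b):
    # rectified patch of plane z=85mm around vessel, and z=79, 4px/mm... rows -x, cols -y
    g=np.mgrid[0:300,0:300]; 
    for z in(.085,):
        X=.4885+(150-g[0])/4e3;Y=.2548+(150-g[1])/4e3
        p=np.stack([X,Y,np.full_like(X,z),np.ones_like(X)],-1)@s['world_to_cam'].T
        q=p@np.vstack([np.c_[s['intrinsics'],[0,0,0]]]).T
        out.append(cv2.remap(s['frame'],(q[...,0]/q[...,2]).astype(np.float32),(q[...,1]/q[...,2]).astype(np.float32),cv2.INTER_CUBIC))
im=np.hstack(out);im=cv2.resize(im,(800,400))
cv2.imwrite('pics/ring.png',im[:,:,::-1])
E
```

```text
(250, 262) [0.53 0.28 0.65]
(150, 310) [0.494 0.342 0.681]
(50, 360) [0.463 0.397 0.707]
(350, 200) [0.572 0.207 0.656]
(450, 140) [0.615 0.132 0.654]
(250, 200) [0.546 0.254 0.78 ]
(250, 100) [0.559 0.23  0.896]
(100, 200) [0.524 0.292 0.885]
```

View pics/ring.png

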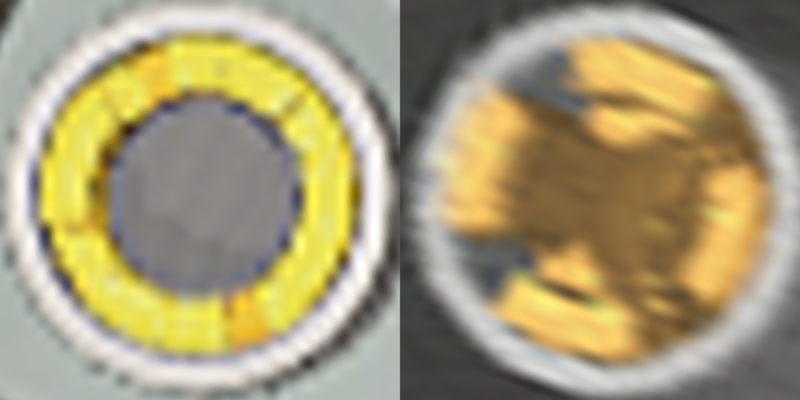

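Call:
move_arm:
  motion:
    - [0, 0, -20, 0, 0, 10, 0]
    - [0, 0, -20, 0, 0, 18, 0]

```text
clock: 0.35
tool_pos: [0.2447, -0.5758, 0.2597]
eef_rot: [0.999, 0.041, 0.001, 0.001]
contact_force: [0.2, 0.3, 0.5]
opening: 0.999
finger_force: 0.0
```

The gaps show in the side rectification at (535,75) and (495,265), which puts their middles at a yaw of about 30° modulo 90°. Moving over to the plug.

Call:
move_arm:
  motion:
    - [28, -52, 0, 0, 0, 0, 0]
    - [56, -104, 0, 0, 0, 0, 0]
    - [84, -156, 0, 0, 0, 0, 0]
    - [112, -208, 0, 0, 0, 0, 0]
    - [140, -260, 0, 0, 0, 0, 0]

```text
clock: 0.98
tool_pos: [0.3616, -0.3021, 0.2586]
eef_rot: [0.999, 0.044, 0.0, -0.0]
contact_force: [0.7, -0.5, -0.2]
opening: 1.001
finger_force: 0.0
```

Call:
move_arm:
  motion:
    - [28, -52, 0, 0, 0, 0, 0]
    - [56, -104, 0, 0, 0, 0, 0]
    - [84, -156, 0, 0, 0, 0, 0]
    - [112, -208, 0, 0, 0, 0, 0]
    - [140, -260, 0, 0, 0, 0, 0]

```text
clock: 1.6
tool_pos: [0.4782, -0.031, 0.2586]
eef_rot: [0.999, 0.044, -0.0, 0.0]
contact_force: [1.6, -1.1, -1.1]
opening: 0.996
finger_force: 0.0
```

```bash
python3 - <<'E'
from h import *
a=dict(np.load('top.npz'));b=dict(np.load('side.npz'))
for P in map(cloud,(a,b)):
    d=np.hypot(P[...,0]-.4885,P[...,1]-.2548)
    m=(P[...,2]>.11)&(d<.2)
    p=P[m]; 
    print(len(p)); 
    if len(p):
        i=np.argsort(d[m])[::max(1,len(p)//12)]; print(np.c_[p[i],d[m][i]].round(3))
st=r.get_state();print(st['q'].round(3),st['tool_pos'].round(4),st['eef_rot'].round(4),st['contact_force'].round(2))
E
```

```text
66212
[[0.531 0.277 0.964 0.048]
 [0.535 0.273 0.823 0.05 ]
 [0.522 0.294 0.94  0.051]
 [0.543 0.258 0.684 0.054]
 [0.547 0.252 0.844 0.058]
 [0.551 0.244 0.839 0.063]
 [0.556 0.235 0.963 0.071]
 [0.562 0.224 0.95  0.08 ]
 [0.57  0.213 0.827 0.092]
 [0.578 0.197 0.817 0.107]
 [0.59  0.177 0.821 0.128]
 [0.605 0.152 0.874 0.155]
 [0.628 0.111 0.706 0.2  ]]
2
[[0.398 0.118 0.11  0.164]
 [0.423 0.084 0.111 0.183]]
[ 0.019  0.471 -0.077  1.971  0.054  0.702 -1.574] [ 0.4782 -0.031   0.2586] [ 9.99e-01  4.38e-02 -1.00e-04  1.00e-04] [ 1.62 -1.1  -1.06]
```

Call:
move_arm:
  motion:
    - [0, 0, 0, 0, 0, -10, 0]
    - [0, 0, 0, 0, 0, -20, 0]
    - [0, 0, 0, 0, 0, -30, 0]
    - [0, 0, 0, 0, 0, -40, 0]
    - [0, 0, 0, 0, 0, -50, 0]

```text
clock: 2.22
tool_pos: [0.4776, -0.0328, 0.2585]
eef_rot: [0.886, 0.464, -0.0, -0.0]
contact_force: [-0.2, 1.0, -0.4]
opening: 1.001
finger_force: 0.0
```

```bash
python3 -c "
from h import *
st=r.get_state();print(st['q'].round(3),st['tool_pos'].round(4),st['eef_rot'].round(4),st['contact_force'].round(2))"
```

```text
[ 0.198  0.485 -0.34   1.963  0.235  0.732 -0.887] [ 0.4776 -0.0328  0.2585] [ 8.856e-01  4.645e-01 -3.000e-04 -1.000e-04] [-0.23  1.04 -0.45]
```

Call:
move_arm:
  motion:
    - [0, 0, 0, 0, 0, -10, 0]
    - [0, 0, 0, 0, 0, -20, 0]
    - [0, 0, 0, 0, 0, -30, 0]
    - [0, 0, 0, 0, 0, -40, 0]
    - [0, 0, 0, 0, 0, -50, 0]

```text
clock: 2.85
tool_pos: [0.4775, -0.0328, 0.2585]
eef_rot: [0.606, 0.795, -0.0, -0.0]
contact_force: [0.3, -0.2, 0.4]
opening: 0.995
finger_force: 0.0
```

Call:
move_arm:
  motion:
    - [0, 0, 0, 0, 0, -10, 0]
    - [0, 0, 0, 0, 0, -20, 0]
    - [0, 0, 0, 0, 0, -30, 0]
    - [0, 0, 0, 0, 0, -40, 0]
    - [0, 0, 0, 0, 0, -50, 0]

```text
clock: 3.48
tool_pos: [0.4776, -0.0329, 0.2584]
eef_rot: [0.214, 0.977, -0.0, -0.0]
contact_force: [0.0, 0.6, -0.4]
opening: 1.001
finger_force: 0.0
```

Call:
move_arm:
  motion:
    - [0, 0, 0, 0, 0, -10, 0]
    - [0, 0, 0, 0, 0, -20, 0]
    - [0, 0, 0, 0, 0, -30, 0]
    - [0, 0, 0, 0, 0, -30, 0]

```text
clock: 3.98
tool_pos: [0.4776, -0.0329, 0.2583]
eef_rot: [-0.043, 0.999, 0.0, -0.0]
contact_force: [0.3, 0.6, 0.1]
opening: 1.002
finger_force: 0.0
```

```bash
python3 -c "
from h import *
st=r.get_state();print(st['q'].round(3),st['tool_pos'].round(4),st['eef_rot'].round(4),st['contact_force'].round(2))"
```

```text
[ 0.585  0.631 -0.999  1.945  0.662  0.937  0.911] [ 0.4776 -0.0329  0.2583] [-4.280e-02  9.991e-01  3.000e-04 -5.000e-04] [0.31 0.6  0.11]
```

Call:
move_arm:
  motion:
    - [-26.5, 34.8, 30, 0, 0, 0, 0]
    - [-26.5, 34.8, 80, 0, 0, 0, 0]
    - [-26.5, 34.8, 130, 0, 0, 0, 0]
    - [-26.5, 34.8, 130, 0, 0, 0, 0]

```text
clock: 4.47
tool_pos: [0.4989, 0.0036, 0.1263]
eef_rot: [-0.043, 0.999, -0.001, -0.003]
contact_force: [0.4, 0.9, 1.0]
opening: 1.002
finger_force: 0.0
```

```bash
python3 - <<'E'
from h import *
st=r.get_state();print(st['q'].round(3),st['tool_pos'].round(4),st['eef_rot'].round(4),st['contact_force'].round(2))
s=snap('side');im=s['frame'][150:330,190:430,::-1]
cv2.imwrite('pics/s2.png',cv2.resize(im,None,fx=3,fy=3,interpolation=cv2.INTER_CUBIC))
E
```

```text
[ 0.367  0.828 -0.792  2.018  0.928  0.714  0.629] [0.4989 0.0036 0.1263] [-4.300e-02  9.991e-01 -7.000e-04 -3.400e-03] [0.44 0.88 0.95]
```

View pics/s2.png

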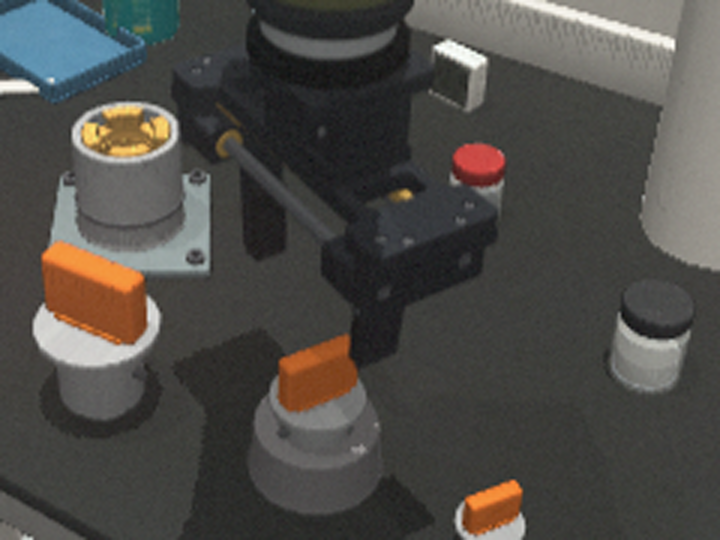

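The picture shows the open fingers straddling the bar at about (315,375), between (265,210) and (375,330). Descending and gripping.

Call:
move_arm:
  motion:
    - [0, 0, 35, 0, 0, 0, 0]
    - [0, 0, 60, 0, 0, 0, 0]
    - [0, 0, 66, 0, 0, 0, 0]
    - [0, 0, 66, 0, 0, 0, 0]
  newtons: 25

```text
clock: 5.03
tool_pos: [0.5023, 0.0045, 0.0642]
eef_rot: [-0.043, 0.999, 0.0, 0.001]
contact_force: [1.0, 0.3, 0.1]
opening: 1.004
finger_force: 0.0
```

Call:
move_arm:
  motion:
    - [0, 0, 0, 0, 0, 0, 1]
    - [0, 0, 0, 0, 0, 0, 1]
    - [0, 0, 0, 0, 0, 0, 1]
    - [0, 0, 0, 0, 0, 0, 1]
    - [0, 0, 0, 0, 0, 0, 1]
  newtons: 25

```text
clock: 5.65
tool_pos: [0.5012, 0.0043, 0.0627]
eef_rot: [-0.044, 0.999, -0.0, -0.0]
contact_force: [0.7, -0.1, 0.5]
opening: 0.459
finger_force: 0.0
```

Call:
move_arm:
  motion:
    - [0, 0, 0, 0, 0, 0, 1]
    - [0, 0, 0, 0, 0, 0, 1]
    - [0, 0, 0, 0, 0, 0, 1]
    - [0, 0, 0, 0, 0, 0, 1]
    - [0, 0, 0, 0, 0, 0, 1]

```text
clock: 6.28
tool_pos: [0.5012, 0.0043, 0.0627]
eef_rot: [-0.044, 0.999, -0.0, -0.0]
contact_force: [0.9, -0.3, -0.4]
opening: 0.157
finger_force: 24.7
```

Call:
move_arm:
  motion:
    - [0, 0, -20, 0, 0, 0, 1]
    - [0, 0, -60, 0, 0, 0, 1]
    - [0, 0, -100, 0, 0, 0, 1]
    - [0, 0, -120, 0, 0, 0, 1]
    - [0, 0, -120, 0, 0, 0, 1]

```text
clock: 6.9
tool_pos: [0.5019, 0.0043, 0.1837]
eef_rot: [-0.044, 0.999, -0.0, 0.001]
contact_force: [0.1, 0.1, -2.8]
opening: 0.154
finger_force: 24.8
```

```bash
python3 - <<'E'
from h import *
st=r.get_state();print(st['q'].round(3),st['tool_pos'].round(4),st['eef_rot'].round(4),st['contact_force'].round(2),st['opening'])
E
```

```text
[ 0.418  0.745 -0.873  1.972  0.801  0.811  0.739] [0.5019 0.0043 0.1837] [-0.0436  0.999  -0.      0.0013] [ 0.06  0.1  -2.77] 0.15438283153283436
```

Call:
move_arm:
  motion:
    - [-2, 50, 0, 0, 0, -5, 1]
    - [-4, 100, 0, 0, 0, -10, 1]
    - [-6, 150, 0, 0, 0, -15, 1]
    - [-7.5, 200, 0, 0, 0, -20, 1]
    - [-9.2, 235, 0, 0, 0, -25, 1]

```text
clock: 7.52
tool_pos: [0.4886, 0.2413, 0.1813]
eef_rot: [-0.262, 0.965, 0.0, -0.001]
contact_force: [0.1, 0.3, -0.8]
opening: 0.157
finger_force: 24.8
```

```bash
python3 - <<'E'
from h import *
st=r.get_state();print(st['q'].round(3),st['tool_pos'].round(4),st['eef_rot'].round(4),st['contact_force'].round(2),np.degrees(2*np.arctan2(st['eef_rot'][1],st['eef_rot'][0])))
E
```

```text
[-0.012  0.826 -0.949  1.844  0.837  0.934  0.746] [0.4886 0.2413 0.1813] [-2.615e-01  9.652e-01  1.000e-04 -9.000e-04] [ 0.15  0.3  -0.83] 210.32024549326076
```

Call:
move_arm:
  motion:
    - [-6.9, 11.9, 10, 0, 0, 0, 1]
    - [-6.9, 11.9, 25, 0, 0, 0, 1]
    - [-6.9, 11.9, 32, 0, 0, 0, 1]
    - [-6.9, 11.9, 32, 0, 0, 0, 1]

```text
clock: 8.02
tool_pos: [0.4898, 0.2507, 0.1495]
eef_rot: [-0.258, 0.966, -0.001, -0.001]
contact_force: [-0.1, 0.2, -0.7]
opening: 0.159
finger_force: 24.8
```

```bash
python3 - <<'E'
from h import *
st=r.get_state();print(st['tool_pos'].round(4),st['eef_rot'].round(4),st['contact_force'].round(2),st['moment'].round(3))
s=snap('side');im=s['frame'][130:280,160:310,::-1]
cv2.imwrite('pics/s3.png',cv2.resize(im,None,fx=4,fy=4,interpolation=cv2.INTER_CUBIC))
P=cloud(s);d=np.hypot(P[...,0]-.4885,P[...,1]-.2548)
# steel nose points z .095-.14
m=(d<.04)&(P[...,2]>.09)&(P[...,2]<.16)
p=P[m]
for lo in np.arange(.095,.16,.008):
    q=p[(p[:,2]>lo)&(p[:,2]<lo+.008)]
    if len(q)>6: print(lo.round(3),len(q),q[:,:2].min(0).round(4),q[:,:2].max(0).round(4))
E
```

```text
[0.4898 0.2507 0.1495] [-0.2579  0.9662 -0.001  -0.0011] [-0.05  0.21 -0.72] [ 0.106 -0.142  0.015]
0.095 15 [0.4761 0.233 ] [0.5052 0.2438]
0.103 59 [0.4711 0.2289] [0.505  0.2549]
0.111 65 [0.4709 0.2301] [0.5057 0.252 ]
0.119 66 [0.4687 0.2306] [0.5064 0.2507]
0.127 40 [0.4713 0.2304] [0.5027 0.2481]
0.135 162 [0.4629 0.222 ] [0.5173 0.2725]
0.143 74 [0.4652 0.2262] [0.5139 0.2622]
0.151 69 [0.4677 0.2267] [0.508  0.2632]
0.159 13 [0.4705 0.2269] [0.5044 0.262 ]
```

View pics/s3.png

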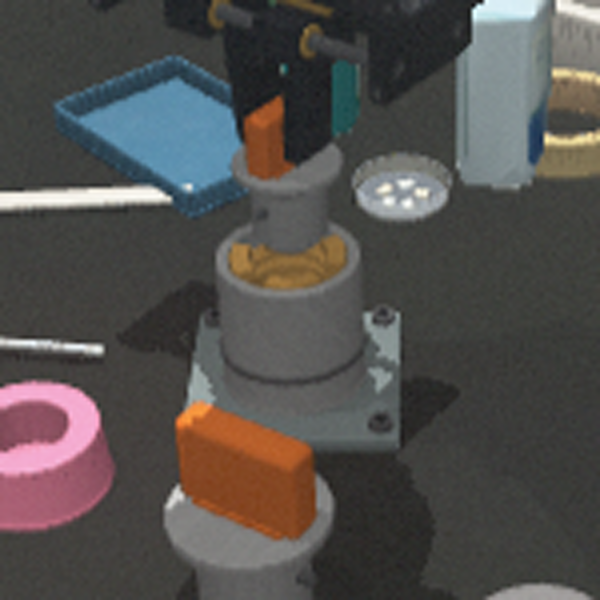

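The picture shows the plug held upright at (290,200), over the mouth at (290,255). The servo is still settling.

Call:
move_arm:
  motion:
    - [0, 0, 0, 0, 0, 0, 1]
    - [0, 0, 0, 0, 0, 0, 1]

```text
clock: 8.32
tool_pos: [0.4901, 0.2528, 0.1511]
eef_rot: [-0.259, 0.966, 0.0, 0.0]
contact_force: [0.1, -0.8, -1.1]
opening: 0.158
finger_force: 24.8
```

Call:
move_arm:
  motion:
    - [0.4, 2.5, 0, 0, 0, 0, 1]
    - [0.4, 2.5, 5, 0, 0, 0, 1]
    - [0.4, 2.5, 10, 0, 0, 0, 1]
    - [0.4, 2.5, 15, 0, 0, 0, 1]
    - [0.4, 2.5, 18, 0, 0, 0, 1]

```text
clock: 8.95
tool_pos: [0.4881, 0.2547, 0.1321]
eef_rot: [-0.259, 0.966, -0.0, -0.0]
contact_force: [0.0, -0.8, -1.5]
opening: 0.154
finger_force: 24.8
```

Call:
move_arm:
  motion:
    - [0, 0, 1, 0, 0, 0, 1]
    - [0, 0, 2, 0, 0, 0, 1]
    - [0, 0, 3, 0, 0, 0, 1]

```text
clock: 9.32
tool_pos: [0.4883, 0.255, 0.1298]
eef_rot: [-0.259, 0.966, 0.0, 0.0]
contact_force: [-0.6, -0.7, -1.7]
opening: 0.162
finger_force: 24.8
```

Call:
move_arm:
  motion:
    - [0, 0, 2, 0, 0, 0, 1]
    - [0, 0, 4, 0, 0, 0, 1]
    - [0, 0, 5, 0, 0, 0, 1]

```text
clock: 9.7
tool_pos: [0.4882, 0.2548, 0.1245]
eef_rot: [-0.259, 0.966, -0.0, -0.0]
contact_force: [0.7, 0.1, -1.9]
opening: 0.157
finger_force: 24.8
```

```bash
cat > s.py <<'E'
from h import *
st=r.get_state();q=st['eef_rot'];print(st['q'].round(3),st['tool_pos'].round(4),st['contact_force'].round(2),st['moment'].round(3),'yaw',np.degrees(2*np.arctan2(q[1],q[0])).round(2))
E
python3 s.py
```

```text
[-0.076  0.904 -0.877  1.871  0.938  0.846  0.644] [0.4882 0.2548 0.1245] [ 0.68  0.07 -1.92] [ 0.158 -0.111 -0.02 ] yaw 210.02
```

Call:
move_arm:
  motion:
    - [0, 0, 3, 0, 0, 0, 1]
    - [0, 0, 6, 0, 0, 0, 1]
    - [0, 0, 8, 0, 0, 0, 1]
    - [0, 0, 10, 0, 0, 0, 1]
    - [0, 0, 12, 0, 0, 0, 1]

```text
clock: 10.32
tool_pos: [0.4883, 0.2549, 0.1126]
eef_rot: [-0.259, 0.966, -0.0, 0.0]
contact_force: [-0.7, -0.1, -1.0]
opening: 0.156
finger_force: 24.8
```

Call:
move_arm:
  motion:
    - [0, 0, 1, 0, 0, 0, 1]
    - [0, 0, 2, 0, 0, 0, 1]
    - [0, 0, 2, 0, 0, 0, 1]

```text
clock: 10.7
tool_pos: [0.4882, 0.2549, 0.1107]
eef_rot: [-0.259, 0.966, -0.0, -0.0]
contact_force: [0.3, 0.1, -1.5]
opening: 0.156
finger_force: 24.8
```

At 3 mm past ring-top height there is still no force, so the pins are in the gap. Continuing down.

Call:
move_arm:
  motion:
    - [0, 0, 2, 0, 0, 0, 1]
    - [0, 0, 4, 0, 0, 0, 1]
    - [0, 0, 6, 0, 0, 0, 1]
    - [0, 0, 6, 0, 0, 0, 1]

```text
clock: 11.2
tool_pos: [0.4881, 0.2548, 0.1045]
eef_rot: [-0.259, 0.966, -0.0, -0.0]
contact_force: [-0.3, -0.4, -0.9]
opening: 0.16
finger_force: 24.8
```

Call:
move_arm:
  motion:
    - [0, 0, 1, 0, 0, 0, 1]
    - [0, 0, 2, 0, 0, 0, 1]
    - [0, 0, 3, 0, 0, 0, 1]
    - [0, 0, 3, 0, 0, 0, 1]

```text
clock: 11.7
tool_pos: [0.4883, 0.2549, 0.1018]
eef_rot: [-0.259, 0.966, -0.0, 0.0]
contact_force: [-0.2, -1.3, 1.2]
opening: 0.156
finger_force: 24.8
```

```bash
python3 s.py
```

```text
[-0.091  0.935 -0.848  1.883  0.983  0.811  0.609] [0.4883 0.2549 0.1018] [-0.16 -1.25  1.19] [-0.064 -0.093 -0.019] yaw 210.03
```

It is dropped: floor contact at TCP z of about 0.102. Turning clockwise carefully, reading the moment.

Call:
move_arm:
  motion:
    - [0, 0, 0.2, 0, 0, 4, 1]
    - [0, 0, 0.5, 0, 0, 8, 1]
    - [0, 0, 0.8, 0, 0, 12, 1]
    - [0, 0, 0.8, 0, 0, 12, 1]

```text
clock: 12.2
tool_pos: [0.4881, 0.2551, 0.1011]
eef_rot: [-0.157, 0.988, 0.0, 0.0]
contact_force: [-1.5, -0.3, 1.0]
opening: 0.158
finger_force: 24.8
```

```bash
python3 s.py
```

```text
[-0.114  0.919 -0.802  1.884  0.953  0.777  0.426] [0.4881 0.2551 0.1011] [-1.48 -0.27  0.99] [ 0.012 -0.01   0.052] yaw 198.09
```

Call:
move_arm:
  motion:
    - [0, 0, 0.3, 0, 0, 3, 1]
    - [0, 0, 0.5, 0, 0, 6, 1]
    - [0, 0, 0.5, 0, 0, 6, 1]

```text
clock: 12.58
tool_pos: [0.4882, 0.2552, 0.1006]
eef_rot: [-0.106, 0.994, 0.0, 0.0]
contact_force: [-0.6, 0.3, 1.4]
opening: 0.152
finger_force: 24.8
```

```bash
python3 s.py
```

```text
[-0.125  0.913 -0.778  1.885  0.938  0.759  0.336] [0.4882 0.2552 0.1006] [-0.62  0.27  1.39] [0.072 0.004 0.021] yaw 192.13
```

Call:
move_arm:
  motion:
    - [0, 0, 0.3, 0, 0, 3, 1]
    - [0, 0, 0.5, 0, 0, 6, 1]
    - [0, 0, 0.5, 0, 0, 6, 1]

```text
clock: 12.95
tool_pos: [0.4882, 0.2553, 0.1]
eef_rot: [-0.054, 0.999, 0.0, 0.0]
contact_force: [-0.5, 0.7, 1.8]
opening: 0.154
finger_force: 24.8
```

```bash
python3 s.py
```

```text
[-0.138  0.906 -0.753  1.886  0.921  0.742  0.246] [0.4882 0.2553 0.1   ] [-0.46  0.72  1.79] [ 0.192 -0.012  0.003] yaw 186.15
```

Call:
move_arm:
  motion:
    - [0, 0, 0.3, 0, 0, 3, 1]
    - [0, 0, 0.5, 0, 0, 6, 1]
    - [0, 0, 0.5, 0, 0, 6, 1]

```text
clock: 13.32
tool_pos: [0.4883, 0.2553, 0.0995]
eef_rot: [-0.001, 1.0, 0.0, 0.0]
contact_force: [-0.4, -0.3, 1.6]
opening: 0.154
finger_force: 24.8
```

```bash
python3 s.py
```

```text
[-0.15   0.899 -0.728  1.887  0.904  0.724  0.157] [0.4883 0.2553 0.0995] [-0.42 -0.26  1.59] [ 0.223 -0.074 -0.014] yaw 180.16
```

Call:
move_arm:
  motion:
    - [0, 0, 0.3, 0, 0, 4, 1]
    - [0, 0, 0.7, 0, 0, 8, 1]
    - [0, 0, 1, 0, 0, 12, 1]
    - [0, 0, 1, 0, 0, 12, 1]

```text
clock: 13.82
tool_pos: [0.4885, 0.255, 0.0985]
eef_rot: [0.103, 0.995, 0.0, 0.0]
contact_force: [-0.2, 1.3, 1.5]
opening: 0.158
finger_force: 24.8
```

```bash
python3 s.py
```

```text
[-0.177  0.885 -0.676  1.888  0.866  0.69  -0.019] [0.4885 0.255  0.0985] [-0.25  1.33  1.48] [ 0.095 -0.222  0.015] yaw 168.16
```

Call:
move_arm:
  motion:
    - [0, 0, 0.3, 0, 0, 3, 1]
    - [0, 0, 0.5, 0, 0, 6, 1]
    - [0, 0, 0.8, 0, 0, 9, 1]
    - [0, 0, 0.8, 0, 0, 9, 1]

```text
clock: 14.32
tool_pos: [0.4884, 0.2544, 0.0976]
eef_rot: [0.181, 0.983, -0.0, 0.0]
contact_force: [0.6, 1.0, 1.9]
opening: 0.158
finger_force: 24.8
```

```bash
python3 s.py
```

```text
[-0.198  0.876 -0.636  1.89   0.835  0.664 -0.148] [0.4884 0.2544 0.0976] [0.58 0.95 1.91] [-0.082 -0.191  0.004] yaw 159.15
```

Call:
move_arm:
  motion:
    - [0, 0, 0.3, 0, 0, 3, 1]
    - [0, 0, 0.5, 0, 0, 6, 1]
    - [0, 0, 0.5, 0, 0, 6, 1]

```text
clock: 14.7
tool_pos: [0.4883, 0.2546, 0.0971]
eef_rot: [0.232, 0.973, -0.0, 0.0]
contact_force: [1.3, -0.8, 1.2]
opening: 0.157
finger_force: 24.8
```

```bash
python3 s.py
```

```text
[-0.212  0.87  -0.609  1.891  0.813  0.647 -0.233] [0.4883 0.2546 0.0971] [ 1.29 -0.84  1.19] [-0.079 -0.215 -0.034] yaw 153.15
```

Call:
move_arm:
  motion:
    - [0, 0, 0.2, 0, 0, 3, 1]
    - [0, 0, 0.4, 0, 0, 6, 1]
    - [0, 0, 0.4, 0, 0, 6, 1]

```text
clock: 15.08
tool_pos: [0.4884, 0.2549, 0.0967]
eef_rot: [0.283, 0.959, 0.0, 0.0]
contact_force: [0.9, -0.2, 1.7]
opening: 0.154
finger_force: 24.8
```

```bash
python3 s.py
```

```text
[-0.227  0.864 -0.582  1.892  0.789  0.63  -0.316] [0.4884 0.2549 0.0967] [ 0.89 -0.24  1.65] [ 0.045 -0.227  0.105] yaw 147.16
```

Call:
move_arm:
  motion:
    - [0, 0, 0.2, 0, 0, 2, 1]
    - [0, 0, 0.3, 0, 0, 4, 1]
    - [0, 0, 0.3, 0, 0, 4, 1]

```text
clock: 15.45
tool_pos: [0.4885, 0.2553, 0.0965]
eef_rot: [0.317, 0.948, 0.0, 0.0]
contact_force: [0.8, 0.8, 2.2]
opening: 0.155
finger_force: 24.8
```

```bash
python3 s.py
```

```text
[-0.238  0.861 -0.563  1.892  0.773  0.619 -0.373] [0.4885 0.2553 0.0965] [0.78 0.84 2.18] [ 0.132 -0.391  0.092] yaw 143.04
```

Call:
move_arm:
  motion:
    - [0, 0, 0, 0, 0, 2, 1]
    - [0, 0, 0, 0, 0, 4, 1]
    - [0, 0, 0, 0, 0, 4, 1]

```text
clock: 15.82
tool_pos: [0.4884, 0.2553, 0.0965]
eef_rot: [0.35, 0.937, 0.0, 0.0]
contact_force: [1.6, 1.5, 1.9]
opening: 0.156
finger_force: 24.9
```

```bash
python3 s.py; python3 - <<'E'
from h import *
s=snap('side');im=s['frame'][130:250,170:290,::-1]
cv2.imwrite('pics/s4.png',cv2.resize(im,None,fx=5,fy=5,interpolation=cv2.INTER_CUBIC))
E
```

```text
[-0.248  0.857 -0.545  1.893  0.755  0.608 -0.428] [0.4884 0.2553 0.0965] [1.57 1.52 1.89] [ 0.337 -0.547  0.223] yaw 139.02
```

View pics/s4.png

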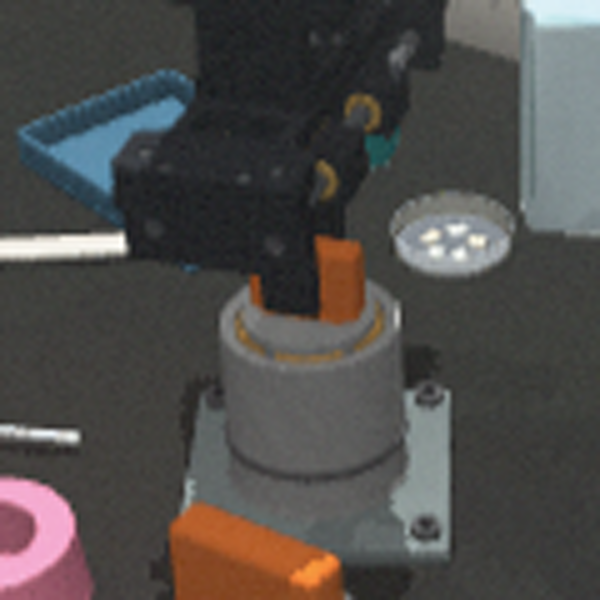

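The picture shows the flange flat on the brass ring at (310,340). The moment now rises at the ring's twist rate and the depth matches home, so the plug is at its stop. I'll relax the twist and let go.

Call:
move_arm:
  motion:
    - [0, 0, -0.3, 0, 0, -3, 1]
    - [0, 0, -0.6, 0, 0, -5, 1]
    - [0, 0, -0.6, 0, 0, -5, 1]

```text
clock: 16.25
tool_pos: [0.4884, 0.2551, 0.097]
eef_rot: [0.309, 0.951, 0.0, -0.0]
contact_force: [2.3, 2.4, 1.2]
opening: 0.159
finger_force: 24.9
```

```bash
python3 s.py
```

```text
[-0.234  0.861 -0.569  1.892  0.776  0.623 -0.359] [0.4884 0.2551 0.097 ] [2.28 2.43 1.16] [ 0.45  -0.633  0.081] yaw 144.0
```

Call:
move_arm:
  motion:
    - [0, 0, 0, 0, 0, 0, 0.6]
    - [0, 0, 0, 0, 0, 0, 0.6]
    - [0, 0, 0, 0, 0, 0, 0.6]
    - [0, 0, 0, 0, 0, 0, 0.6]
    - [0, 0, 0, 0, 0, 0, 0.6]

```text
clock: 16.88
tool_pos: [0.4882, 0.2548, 0.097]
eef_rot: [0.309, 0.951, -0.0, -0.0]
contact_force: [-0.6, 0.2, -0.4]
opening: 0.4
finger_force: 0.0
```

Opened; lifting away and checking the depth.

Call:
move_arm:
  motion:
    - [0, 0, -15, 0, 0, 0, 0.6]
    - [0, 0, -50, 0, 0, 0, 0.6]
    - [0, 0, -90, 0, 0, 0, 0.6]
    - [0, 0, -130, 0, 0, 0, 0.6]
    - [0, 0, -130, 0, 0, 0, 0.6]

```text
clock: 17.5
tool_pos: [0.4895, 0.2565, 0.2309]
eef_rot: [0.309, 0.951, 0.003, 0.002]
contact_force: [0.0, 0.8, -0.4]
opening: 0.401
finger_force: 0.0
```

```bash
python3 - <<'E'
from h import *
s=snap('side');P=cloud(s)
cv2.imwrite('pics/s5.png',cv2.resize(s['frame'][100:310,150:430,::-1],None,fx=2.8,fy=2.8,interpolation=cv2.INTER_CUBIC))
d=np.hypot(P[...,0]-.488,P[...,1]-.2545)
h=cv2.cvtColor(s['frame'],cv2.COLOR_RGB2HSV)
bar=(d<.035)&(P[...,2]>.095)&(P[...,2]<.15)
z=P[...,2][bar];print('bar top',np.percentile(z,[50,90,97,99]).round(4))
t=P[bar&(P[...,2]>np.percentile(z,90)-.003)]
print(t.mean(0).round(4),np.round(cv2.minAreaRect((t[:,:2]*1000).astype(np.float32)),1) if 0 else cv2.minAreaRect((t[:,:2]*1000).astype(np.float32)))
rim=(d>.031)&(d<.036)&(P[...,2]>.075)&(P[...,2]<.095);print('rim',np.median(P[...,2][rim]).round(4))
fl=(d>.012)&(d<.025)&(P[...,2]>.08)&(P[...,2]<.1);print('flange',np.median(P[...,2][fl]).round(4),fl.sum())
E
```

```text
bar top [0.1133 0.1225 0.1232 0.1237]
[0.4884 0.2515 0.122 ] ((489.1082763671875, 253.15383911132812), (15.87669849395752, 43.82223892211914), 52.69141387939453)
rim 0.0843
flange 0.091 148
```

View pics/s5.png

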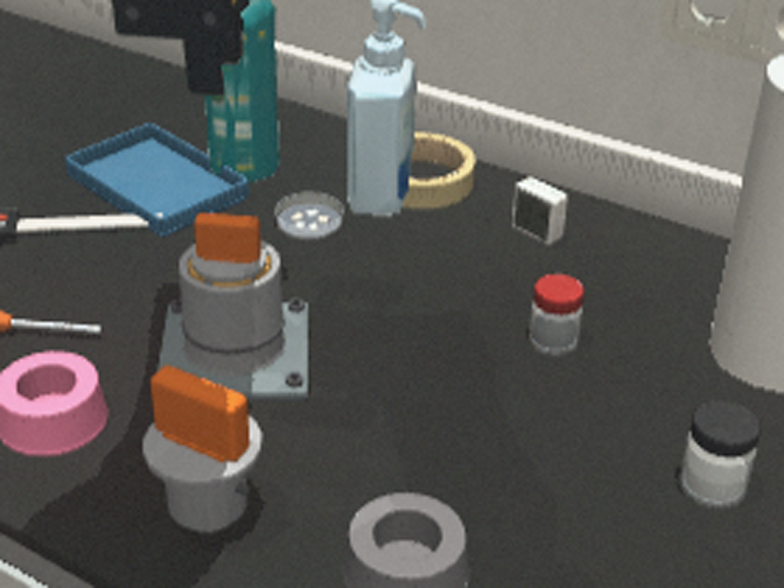

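The picture shows the plug seated at (228,235) and the jars and dish in place. The depth margin is only about 1 mm, so I'll measure it better using the relation of bar top to rim in both cameras.

```bash
cat > m.py <<'E'
from h import *
Ps=[];n=6
for i in range(n):
    s=eyes.snapshot('side');z=s['z_map'].copy();z[z<=0]=np.nan;Ps.append(z)
s0=dict(np.load('side.npz'))
s['z_map']=np.nan_to_num(np.nanmedian(Ps,0));P=cloud(s)
dx=P[...,0]-.4882;dy=P[...,1]-.2542
d=np.hypot(dx,dy)
a=np.radians(143);off=abs(-np.sin(a)*dx+np.cos(a)*dy)
fl=(off>.011)&(d<.024)&(P[...,2]>.085)&(P[...,2]<.1)
rim=(d>.0315)&(d<.0355)&(P[...,2]>.078)&(P[...,2]<.09)
bt=(d<.022)&(P[...,2]>.117)
for k,m in(('flange',fl),('rim',rim),('bartop',bt)):
    print(k,m.sum(),np.percentile(P[...,2][m],[10,25,50,75,90]).round(4))
# flange tilt / plane
for m in (fl,rim):
    p=P[m];c,*_=np.linalg.lstsq(np.c_[p[:,0]-.4882,p[:,1]-.2542,np.ones(len(p))],p[:,2],rcond=None);print(c.round(4))
E
python3 m.py
```

```text
flange 56 [0.0898 0.09   0.0903 0.0906 0.0908]
rim 106 [0.0836 0.0844 0.0847 0.0851 0.0854]
bartop 242 [0.1196 0.1219 0.2269 0.3083 0.3474]
[-0.0054  0.0083  0.0904]
[0.0086 0.0101 0.0847]
```

The flange top sits 5.7 mm above the rim (6 mm expected at home) and is level, so it is home. Handing in.

```bash
python3 -c "
from h import *
print(finish_job())"
```

```text
the job is handed in; nothing more can be done
None
```

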